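# Pack out a filter cube in its clamping jig and hold the jaw shut

## Robot

A 7-joint arm with a two-finger parallel gripper is mounted at the origin on the work surface. World frame = base frame: x ahead of the robot, y to its left, z up, the work surface at z = 0. Lengths are in m, angles in rad, forces in N, time in s.
With the tool pointing down it reaches from about 0.35 to 0.9 m from the base axis. Payload 8.1 kg.
Tool frame: the origin (TCP) lies at the very end of the fingers, on their centre line; the grasp point (between the pads) lies 19 mm behind it; y points along the fingers, x is the direction in which the jaws open and shut, and the axes are right-handed (so a half turn about y gives the same grasp; the last joint's range is limited). The gripper opens to 92 mm and grips with 3 to 60 N. Pads are 19 mm wide; open, the fingers measure 130 mm over their backs; the gripper's body (75 mm by 190 mm) begins 47 mm behind the grasp point.
Start: joints at [-1.215, 0.434, 0.025, 1.573, -0.012, 1.134, -0.075], TCP at [0.277, 0.56, 0.227] pointing down, gripper open.
Joint ranges: [-2.62, 2.62], [-0.44, 2.09], [-1.27, 1.32], [0.08, 2.57], [-1.32, 4.46], [0.12, 2], [-2.74, 2.74]. Speed limits (rad/s): [2.22, 2.22, 3.01, 3.01, 3.14, 3.14, 3.14].

## Interface

Orientations are given as a rotation vector (axis times angle).
In Python, from cell import arm, imaging gives the robot as it stands. The module is installed in compiled form; this text tells all that it offers.
- The arm moves only by the tool send_rows, never from a script. Its argument "steps" is a list of rows, each a list of 5 numbers: the opening, from 0 (shut) to 1 (fully open), then the shift along the tool's x, y, z in cm, then the turn about the tool's y in rad. In form: [[jaw, x, y, z, roll], ...]. A call has 1 to 20 rows; each row is the pose to reach, as a shift and turn from the pose commanded when the call began, along the tool's axes at that moment; what a row does not reach only later rows make up. A row lasts 1/8 s, in which the tool goes at most 62.5 mm and 10.7 degrees, less where a joint would pass 70% of its speed; a pose out of reach is approached as far as the arm can. A call with a gripper value outside its range is refused whole. The fingers move at their own pace and stop on an object; "squeeze" is the grip in N (left out, the last holds). Time passes only in rows, so rows that repeat a pose let the fingers close. It gives the time, the measured TCP pose, the force and the opening at its end, in the units of the state.
- arm.observe(): the state, without advancing time (a new reading comes with each control period).
- imaging.get_image(name): name is "scene" or "side" or "wrist"; returns the picture (384x512x3 uint8, blue, green, red); there is no depth.
- imaging.camera_params(name): a dict with "camera_matrix" (3x3 intrinsics, pixels), "distortion" ([k1, k2, p1, p2, k3] as OpenCV has them; the pictures are not rectified), "position" and "orientation" of the camera in the world; the wrist camera has in their place "mount" (4x4, takes a point from camera to tool coordinates, whose origin is the TCP and whose axes are the tool frame's). Camera axes: x right, y down, z forward; pixel columns grow to the right and rows downward; lengths in m; the calibration is good to about 2 mm. A picture is of the moment at which its call begins: read the wrist's pose just before it. camera_params takes no time and is no camera call.
- arm.sign_off(): hands the job in, once; it reports no verdict.
The state is a dict: "clock": time; "joints": joint angles; "dq": joint speeds; "joint_efforts": joint torques, N m; "position": TCP position; "ee_rot": TCP orientation; "force": force on the tool from outside, world axes, zero at the start; "ft_torque": the same for the moment, N m; "width": opening from 0.0 (shut) to 1.0 (fully open).
Only numpy, scipy, OpenCV 4.12 (cv2) and the standard library are available. Lean on these libraries where they do the work, as an engineer would, in place of code of your own. Each camera call takes 0.05 s, during which the arm holds its last target.

## Task

Pack out the gap between the black filter cube and the jig's blue sliding jaw: take orange spacer plates from the rack and stand them upright on the bed, side by side between cube and jaw, until there are enough for the jaw to close on the stack before it reaches its own stop. Then slide the jaw by its black grip until you feel it press the stack firmly against the cube, and finish like that, the fingers still on the jaw and holding the stack pressed: the program ends while holding. Leave the plates you do not need in the rack, and do not disturb the oil bottle, slide box or mouse.

Things in the scene. Friction and masses are not known exactly. Their poses are not given: they have to be found in the camera images.
- jig: clamping jig fixed to the bench. Aluminium base 86 (x) x 190 (y) x 12 high; origin at the centre of its underside; the bed's top is 12 above it. The jaw slides along the jig's y; blue jaw towards -y, filter cube towards +y. Two dark side rails along y, 14 high above the bed, 50 apart inside (at x = -25 and +25), keep the plates in line. Jaw and plates belong on the centre line x = 0.
- jaw (a joint): slide of the blue jaw, in m: 0 = open (start), grows as the jaw moves along the jig's +y towards the cube, hard stop at 0.019 (19 mm travel). A spring pulls it open: 2.4 N at 0, 4.7 N at 0.019; let go, it runs back to 0.
- jaw_face (a point): centre of the jaw's upright clamping face (44 wide, 36 high, standing on the bed; this point 18 above the bed). The face looks along the jig's +y; the point moves with the jaw.
- jaw_knob (a point): the jaw's black upright grip: a post 24 wide (jig x) x 14 thick (jig y), its top 20 above this point, free all round down to 39 below this point; the point is on its axis, 66.5 above the bed and 45 behind the clamping face (towards the jig's -y). Moves with the jaw.
- cube_face (a point): centre of the near face of the black filter cube (40 x 40 x 36 high, screwed to the bed with a flange behind it, green glass on top); the point is 18 above the bed; the face is square to the jig's y and looks towards the jaw. Its distance from the open jaw's face, along the jig's y, is the gap: 20 to 52 mm, different every time.
- rack: white rack fixed to the bench, 64 (x) x 170 (y) x 26 high, origin at the centre of its underside, four slots across it at y = -57, -19, 19 and 57, each 48 (x) x 14 (y), 18 deep (slot floor 8 above the underside), one plate in each.
- shim_a_mid (a point): orange spacer plate A: lower part 44 wide (own x) x 12 thick (own y) x 40 high, with a grip tab on top, centred, 24 wide (x) x 12 thick (y) x 32 high; 72 high in all, about 45 g. This point is its centre, half-way up, 36 above its foot; the tab runs from 4 to 36 above this point. z up. It stands on edge in a slot of the rack at the start.
- shim_b_mid (a point): orange spacer plate B: lower part 44 wide (own x) x 12 thick (own y) x 40 high, with a grip tab on top, centred, 24 wide (x) x 12 thick (y) x 32 high; 72 high in all, about 45 g. This point is its centre, half-way up, 36 above its foot; the tab runs from 4 to 36 above this point. z up. It stands on edge in a slot of the rack at the start.
- shim_c_mid (a point): orange spacer plate C: lower part 44 wide (own x) x 12 thick (own y) x 40 high, with a grip tab on top, centred, 24 wide (x) x 12 thick (y) x 32 high; 72 high in all, about 45 g. This point is its centre, half-way up, 36 above its foot; the tab runs from 4 to 36 above this point. z up. It stands on edge in a slot of the rack at the start.
- shim_d_mid (a point): orange spacer plate D: lower part 44 wide (own x) x 12 thick (own y) x 40 high, with a grip tab on top, centred, 24 wide (x) x 12 thick (y) x 32 high; 72 high in all, about 45 g. This point is its centre, half-way up, 36 above its foot; the tab runs from 4 to 36 above this point. z up. It stands on edge in a slot of the rack at the start.
- oil_mid (a point): bystander: small amber immersion-oil bottle, 34 diameter x 65 high, standing; point on its axis 32 above the bench
- slidebox_mid (a point): bystander: blue slide box with white lid, 87 x 102 x 34 high; point at its centre, 17 above the bench
- mouse_mid (a point): bystander: black computer mouse, 100 x 58 x 30 high; point at its centre, 15 above the bench
Not all that is in view belongs to the job. Of the things shaped like the jig, the aluminium one is meant.

How it is judged:
By the outcome, as a careful person would: the job done as asked, in the order asked, and still so for the second after the job is handed in, while the arm keeps its last pose, push and grip.
It also fails if it takes over 70 s, if anything falls off the work surface, if the arm or the gripper's body presses on something with over 40 N, if the wrist force passes 120 N, or if a joint passes its speed limit or range.

## Working session

There is one attempt and no reset: what is moved stays moved. The work goes in short steps, Python scripts to look and compute and a tool call to move; the robot and the scene stay as the last step left them, time stands still between calls to the robot, and variables do not carry over. Pictures are saved under pics/ and viewed, and the job is handed in when it is done.

Besides the shell and the picture viewer there is one more tool, called after "Request:" by a JSON object that holds its "api" and its "payload", one argument or row to a line. send_rows: Moves the arm, as the interface text tells. Its arguments: {"type":"object","properties":{"steps":{"type":"array","items":{"type":"array","items":{"type":"number"}}},"squeeze":{"type":"number"}},"required":["steps"]}

```bash
mkdir -p pics; ls; python3 - <<'E'
from cell import arm, imaging
import cv2
s=arm.observe(); print({k:s[k] for k in('clock','position','ee_rot','force','width')})
for n in('scene','side','wrist'):
    cv2.imwrite(f'pics/{n}0.png',imaging.get_image(n)); print(n,imaging.camera_params(n))
E
```

```text
pics
{'clock': 0.0, 'position': array([0.27662848, 0.5598908 , 0.22596642]), 'ee_rot': array([-1.39296473, -0.86402143,  0.86603829]), 'force': array([ 0.41120041,  0.08492011, -0.24425074]), 'width': 0.9998867747813973}
scene {'camera_matrix': array([[437.52182178,   0.        , 251.51691004],
       [  0.        , 437.52182178, 193.47267833],
       [  0.        ,   0.        ,   1.        ]]), 'distortion': array([0.00057299, 0.        , 0.        , 0.        , 0.        ]), 'position': array([ 0.88428851, -0.738682  ,  0.84614483]), 'orientation': array([-2.31359329, -0.57498749,  0.23869472])}
side {'camera_matrix': array([[350.36926851,   0.        , 255.83757504],
       [  0.        , 350.36926851, 190.50748964],
       [  0.        ,   0.        ,   1.        ]]), 'distortion': array([-0.02147021,  0.        ,  0.        ,  0.        ,  0.        ]), 'position': array([0.09177834, 0.29818714, 0.66190288]), 'orientation': array([-1.10813095,  2.44547901, -0.95865389])}
wrist {'camera_matrix': array([[316.46983035,   0.        , 256.88838369],
       [  0.        , 316.46983035, 190.88711877],
       [  0.        ,   0.        ,   1.        ]]), 'distortion': array([-0.01316327,  0.        ,  0.        ,  0.        ,  0.        ]), 'mount': array([[ 9.99999919e-01, -2.57391558e-04, -3.08782545e-04,
         3.16903268e-04],
       [ 2.35477858e-04, -2.47480405e-01,  9.68892870e-01,
        -1.56805425e-01],
       [-3.25802475e-04, -9.68892865e-01, -2.47480324e-01,
         6.54221867e-02],
       [ 0.00000000e+00,  0.00000000e+00,  0.00000000e+00,
         1.00000000e+00]])}
```

View pics/scene0.png

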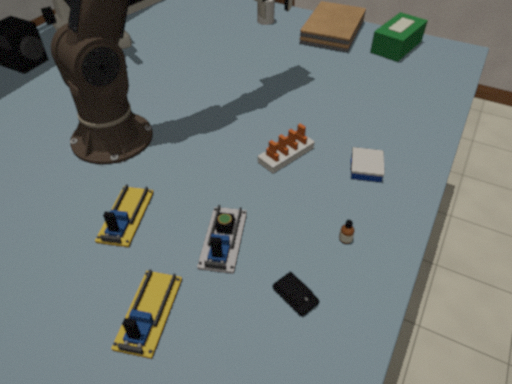

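View pics/side0.png

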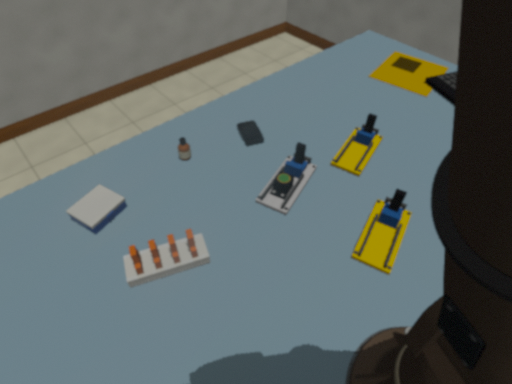

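View pics/wrist0.png

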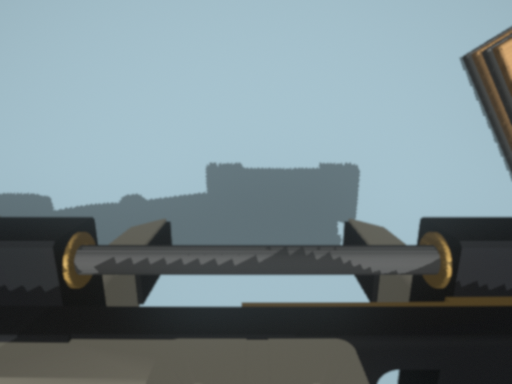

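The scene view shows the aluminium jig at about (222,238), the rack at (287,150), and two yellow decoy jigs. I'll enlarge these to get corners.

```bash
python3 - <<'E'
import cv2,numpy as np
def crop(n,x,y,w,h,f,o):
    i=cv2.imread(f'pics/{n}0.png')[y:y+h,x:x+w]
    i=cv2.resize(i,None,fx=f,fy=f,interpolation=cv2.INTER_CUBIC)
    for k in range(0,w,10): cv2.line(i,(k*f,0),(k*f,6 if (x+k)%50 else 14),(0,0,255),1); (x+k)%20==0 and cv2.putText(i,str(x+k),(k*f,24),0,.35,(0,0,255))
    for k in range(0,h,10): cv2.line(i,(0,k*f),(6,k*f),(0,0,255),1); (y+k)%20==0 and cv2.putText(i,str(y+k),(8,k*f),0,.35,(0,0,255))
    return cv2.imwrite(f'pics/{o}.png',i)
crop('scene',190,200,70,75,8,'c1');crop('scene',250,120,70,55,10,'c2')
crop('side',250,140,70,75,8,'c3');crop('side',115,220,100,70,8,'c4')
E
```

```text
(no output)
```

View pics/c1.png

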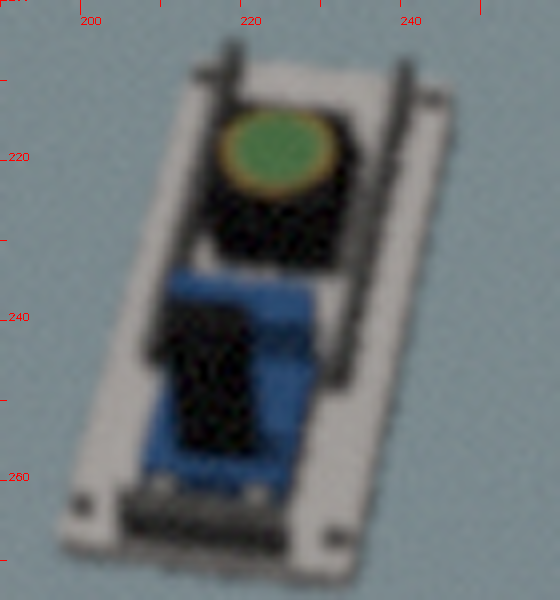

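View pics/c2.png

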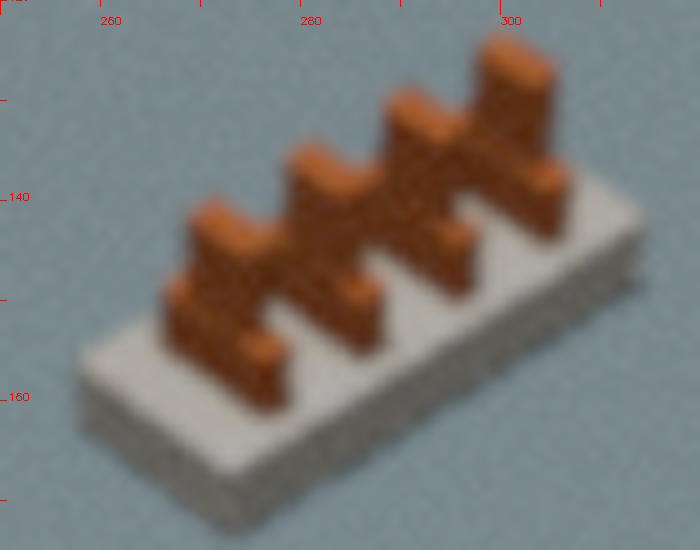

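View pics/c3.png

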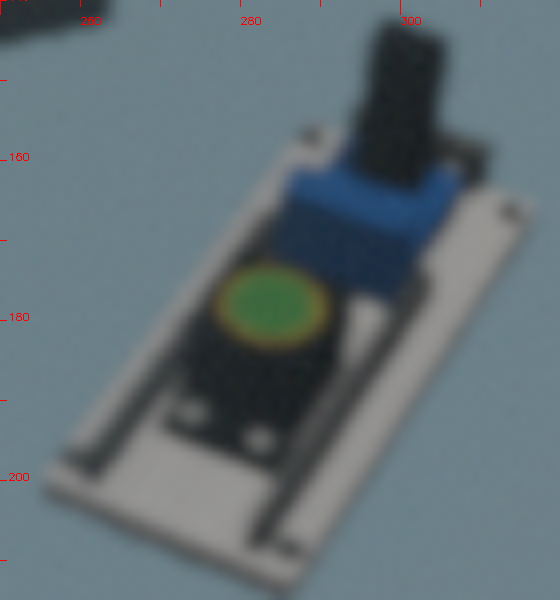

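View pics/c4.png

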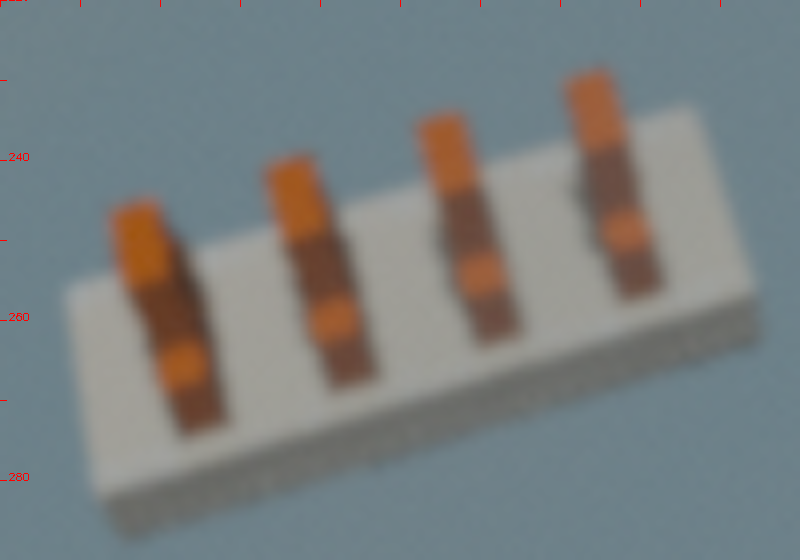

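```bash
cat > h.py <<'E'
import numpy as np, cv2
from scipy.spatial.transform import Rotation as R
from scipy.optimize import least_squares
from cell import arm, imaging
def cam(n, st=None):
    p=imaging.camera_params(n)
    if n=='wrist':
        T=np.eye(4);T[:3,:3]=R.from_rotvec(st['ee_rot']).as_matrix();T[:3,3]=st['position'];T=T@p['mount']
    else:
        T=np.eye(4);T[:3,:3]=R.from_rotvec(p['orientation']).as_matrix();T[:3,3]=p['position']
    return p['camera_matrix'],p['distortion'],T
def proj(c,P):
    K,d,T=c; Ti=np.linalg.inv(T)
    return cv2.projectPoints(np.asarray(P,float).reshape(-1,3),cv2.Rodrigues(Ti[:3,:3])[0],Ti[:3,3],K,d)[0][:,0]
def back(c,uv,z):
    K,d,T=c
    u=cv2.undistortPoints(np.asarray(uv,float).reshape(-1,1,2),K,d)[:,0]
    r=np.c_[u,np.ones(len(u))]@T[:3,:3].T
    return T[:3,3]+r*((z-T[2,3])/r[:,2])[:,None]
def w(p,P):
    P=np.asarray(P,float); c,s=np.cos(p[2]),np.sin(p[2])
    return np.c_[p[0]+c*P[:,0]-s*P[:,1],p[1]+s*P[:,0]+c*P[:,1],P[:,2]]
def fit(obs,p0):
    f=lambda p:np.concatenate([(proj(c,w(p,P))-uv).ravel() for c,P,uv in obs])
    r=least_squares(f,p0); return r.x,f(r.x).reshape(-1,2)
E
python3 - <<'E'
from h import *
S,D=cam('scene'),cam('side')
z=.012
j=[(S,[[-.043,-.095,z],[.043,-.095,z],[.043,.095,z],[-.043,.095,z]],np.array([[197.75,268.1],[234,272.2],[246.5,211.5],[214.4,207.8]])),
(D,[[.043,.095,z],[-.043,.095,z],[-.043,-.095,z],[.043,-.095,z]],np.array([[255.6,201],[286.6,213.5],[316.9,166.5],[287.5,156]]))]
for c,P,uv in j: print(back(c,uv,z).round(4).tolist())
a=back(S,[[222,240]],z)[0]
d=back(S,[[230,210],[216,270]],z);d=d[0]-d[1]
for o in (j,j[:1],j[1:]):
  p,e=fit(o,[a[0],a[1],np.arctan2(-d[0],d[1])]); print('jig',p,e.round(1).tolist())
z=.026
print(back(S,[[258,155.8],[273,167],[314.5,141.5]],z).round(4).tolist()); print(back(D,[[123.1,255.9],[127.1,281.5],[209.6,256.3],[201.5,233.5]],z).round(4).tolist())
E
```

```text
[[0.5038, -0.2918, 0.012], [0.5825, -0.2628, 0.012], [0.5197, -0.0878, 0.012], [0.4405, -0.1151, 0.012]]
[[0.5088, -0.0783, 0.012], [0.431, -0.1079, 0.012], [0.4925, -0.2844, 0.012], [0.5743, -0.2542, 0.012]]
jig [ 0.50738433 -0.18585542  0.34947069] [[-1.1, -1.4], [-0.3, -1.2], [-0.4, -2.1], [-1.2, -1.8], [-0.6, -2.2], [-0.0, -1.6], [-0.6, -2.3], [0.1, -2.1]]
jig [ 0.51143013 -0.18897518  0.3452766 ] [[-0.5, 0.2], [0.4, 0.6], [0.5, -0.7], [-0.4, -0.5]]
jig [ 0.50188134 -0.18150867  0.34898398] [[-0.5, -0.1], [0.3, 0.7], [-0.1, -0.5], [0.4, -0.4]]
[[0.4534, 0.1037, 0.026], [0.512, 0.0811, 0.026], [0.5714, 0.2383, 0.026]]
[[0.568, 0.241, 0.026], [0.5087, 0.2629, 0.026], [0.4481, 0.1044, 0.026], [0.507, 0.0831, 0.026]]
```

```bash
cat >> h.py <<'E'
def go(x,y,z,yaw=None):
    "print shift/roll to TCP target; yaw = world angle of tool x axis"
    s=arm.observe(); M=R.from_rotvec(s['ee_rot']).as_matrix()
    d=M.T@(np.array([x,y,z])-s['position'])*100
    cur=np.arctan2(M[1,0],M[0,0])
    r=0 if yaw is None else (-(yaw-cur)+np.pi/2)%np.pi-np.pi/2  # tool y is down
    print('cur',s['position'].round(4),'yaw',cur.round(4),'shift cm',d.round(2),'roll',round(r,4),'rows',np.ceil(np.linalg.norm(d)/6.25),np.ceil(abs(r)/.1867))
E
python3 - <<'E'
from h import *
M=R.from_rotvec(arm.observe()['ee_rot']).as_matrix(); print(M.round(3))
S,D=cam('scene'),cam('side')
r=[(S,[[-.032,-.085,.026],[.032,-.085,.026],[.032,.085,.026]],np.array([[258,155.8],[273,167],[314.5,141.5]])),
(D,[[.032,.085,.026],[-.032,.085,.026],[-.032,-.085,.026],[.032,-.085,.026]],np.array([[123.1,255.9],[127.1,281.5],[209.6,256.3],[201.5,233.5]]))]
p,e=fit(r,[.51,.17,-.36]); print(p,e.round(1).tolist())
# camera ground centre relative to tool
go(.51,.17,.25,p[2]); go(.51,.17,.25,p[2]+np.pi)
E
```

```text
[[ 0.443 -0.    -0.897]
 [ 0.897 -0.001  0.443]
 [-0.001 -1.    -0.   ]]
[ 0.50938851  0.17260075 -0.35823708] [[-1.1, -0.5], [-0.7, -0.4], [-0.4, -0.7], [-0.2, -0.4], [-0.4, -0.0], [-0.4, -0.5], [-0.2, -1.0]]
cur [0.2767 0.56   0.2261] yaw 1.1119 shift cm [-24.63  -2.35 -38.19] roll 1.4701 rows 8.0 8.0
cur [0.2767 0.56   0.2261] yaw 1.1119 shift cm [-24.63  -2.35 -38.19] roll 1.4701 rows 8.0 8.0
```

```bash
python3 -c "
from h import *
go(.485,.105,.25,-.358)"
```

```text
cur [0.2767 0.56   0.2261] yaw 1.1119 shift cm [-31.57  -2.34 -38.83] roll 1.4699 rows 9.0 8.0
```

Request:
{"api": "send_rows", "payload": {
  "steps": [
    [1,-31.6,-2.3,-38.8,1.47],
    [1,-31.6,-2.3,-38.8,1.47],
    [1,-31.6,-2.3,-38.8,1.47],
    [1,-31.6,-2.3,-38.8,1.47],
    [1,-31.6,-2.3,-38.8,1.47],
    [1,-31.6,-2.3,-38.8,1.47],
    [1,-31.6,-2.3,-38.8,1.47],
    [1,-31.6,-2.3,-38.8,1.47],
    [1,-31.6,-2.3,-38.8,1.47],
    [1,-31.6,-2.3,-38.8,1.47],
    [1,-31.6,-2.3,-38.8,1.47],
    [1,-31.6,-2.3,-38.8,1.47],
    [1,-31.6,-2.3,-38.8,1.47]
  ]
}}

```text
clock: 1.78
position: [0.4845, 0.1059, 0.2497]
ee_rot: [-1.553, 0.28, -0.28]
force: [0.4, 0.9, -1.0]
width: 0.992
```

```bash
cat >> h.py <<'E'
import json
def snap(o):
    s=arm.observe(); i=imaging.get_image('wrist'); cv2.imwrite(f'pics/{o}.png',i)
    json.dump({k:np.asarray(s[k]).tolist() for k in('position','ee_rot','clock','force','joints')},open(f'pics/{o}.json','w'))
    print(s['clock'],s['position'].round(4),s['force'].round(2),s['joints'].round(2))
    return s
def zoom(o,x,y,w_,h_,f,out):
    i=cv2.imread(f'pics/{o}.png')[y:y+h_,x:x+w_]
    i=cv2.resize(i,None,fx=f,fy=f,interpolation=cv2.INTER_CUBIC)
    for k in range(-x%20,w_,20): cv2.line(i,(k*f,0),(k*f,8),(0,0,255)); cv2.putText(i,str(x+k),(k*f+2,12),0,.35,(0,0,255))
    for k in range(-y%20,h_,20): cv2.line(i,(0,k*f),(8,k*f),(0,0,255)); cv2.putText(i,str(y+k),(10,k*f+4),0,.35,(0,0,255))
    cv2.imwrite(f'pics/{out}.png',i)
E
python3 -c "
from h import *
snap('w1'); go(.485,.105,.25,-.358)"
```

```text
1.775 [0.4845 0.1059 0.2497] [ 0.36  0.86 -1.01] [-0.74  0.21  0.51  1.88 -0.11  1.09 -0.55]
cur [0.4846 0.1057 0.2497] yaw -0.3569 shift cm [ 0.07 -0.03 -0.05] roll 0.0011 rows 1.0 1.0
```

View pics/w1.png

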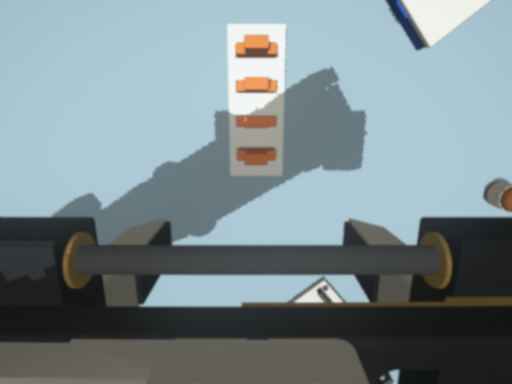

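The rack is centred at about (257,100) and nearly aligned with the tool. The plates sit at rows 45, 85, 121 and 156. Zooming for corners.

```bash
python3 -c "
from h import *
zoom('w1',205,10,100,190,4,'z1')"
```

```text
(no output)
```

View pics/z1.png

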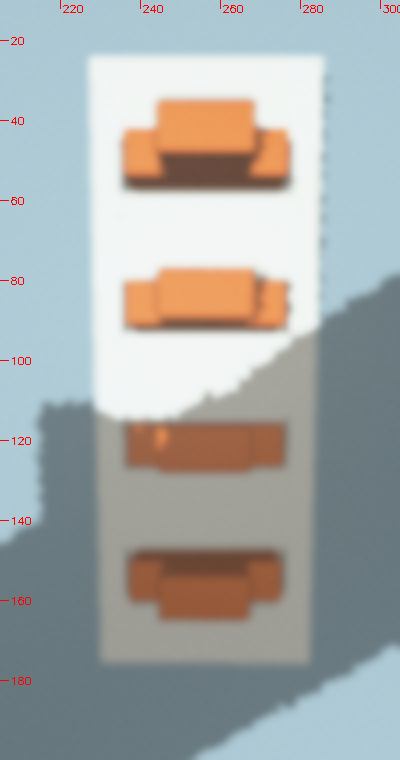

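```bash
cat > r.py <<'E'
from h import *
st=json.load(open('pics/w1.json')); C=cam('wrist',st)
P=[[-.032,.085,.026],[.032,.085,.026],[-.032,-.085,.026],[.032,-.085,.026]]
p,e=fit([(C,P,np.array([[227,24.25],[285.75,24.25],[230,175.5],[282.75,175.75]]))],[.51,.17,-.36]); print('rack',p,e.round(1).tolist())
tabs=np.array([[(244.25+268.5)/2,41.5],[256.6,83.5],[(244.25+268)/2,121.3],[256.1,159.4]])
Q=back(C,tabs,.08)
c,s=np.cos(p[2]),np.sin(p[2])
L=(Q-[p[0],p[1],0])@np.array([[c,-s,0],[s,c,0],[0,0,1]])
print(Q.round(4).tolist(),L.round(4).tolist())
for y in(.057,.019,-.019,-.057): print(w(p,[[0,y,0]])[0].round(4))
E
python3 r.py
```

```text
rack [ 0.51010246  0.17434099 -0.35744988] [[0.2, -0.2], [-0.2, -0.2], [0.3, 0.4], [-0.3, 0.2]]
[[0.53, 0.2275, 0.08], [0.5169, 0.1917, 0.08], [0.5038, 0.1578, 0.08], [0.4902, 0.1216, 0.08]] [[0.0001, 0.0567, 0.08], [0.0003, 0.0186, 0.08], [-0.0001, -0.0177, 0.08], [-0.0002, -0.0564, 0.08]]
[0.53   0.2277 0.    ]
[0.5168 0.1921 0.    ]
[0.5035 0.1565 0.    ]
[0.4902 0.1209 0.    ]
```

```bash
python3 -c "
from h import *
go(.529,-.247,.2,.348)"
```

```text
cur [0.4846 0.1057 0.2497] yaw -0.3569 shift cm [ 16.49   4.97 -31.5 ] roll -0.7049 rows 6.0 4.0
```

Request:
{"api": "send_rows", "payload": {
  "steps": [
    [1,16.5,5,-31.5,-0.705],
    [1,16.5,5,-31.5,-0.705],
    [1,16.5,5,-31.5,-0.705],
    [1,16.5,5,-31.5,-0.705],
    [1,16.5,5,-31.5,-0.705],
    [1,16.5,5,-31.5,-0.705],
    [1,16.5,5,-31.5,-0.705],
    [1,16.5,5,-31.5,-0.705],
    [1,16.5,5,-31.5,-0.705],
    [1,16.5,5,-31.5,-0.705]
  ]
}}

```text
clock: 3.08
position: [0.5293, -0.2459, 0.1999]
ee_rot: [-1.553, -0.274, 0.274]
force: [-0.4, -0.2, -0.5]
width: 1.001
```

```bash
python3 -c "
from h import *
snap('w2'); zoom('w2',180,5,150,200,4,'z2')"
```

```text
3.075 [ 0.5293 -0.2459  0.1999] [-0.42 -0.22 -0.54] [-0.02  0.42  0.51  1.74 -0.23  1.04  0.92]
```

View pics/w2.png

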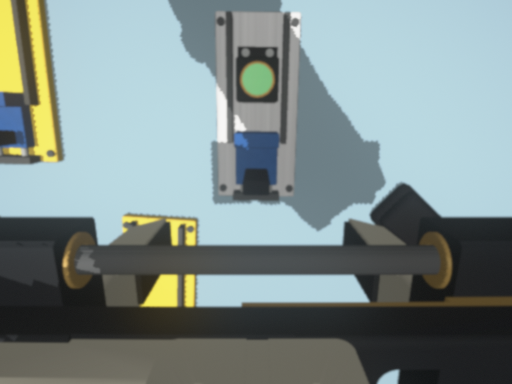

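View pics/z2.png

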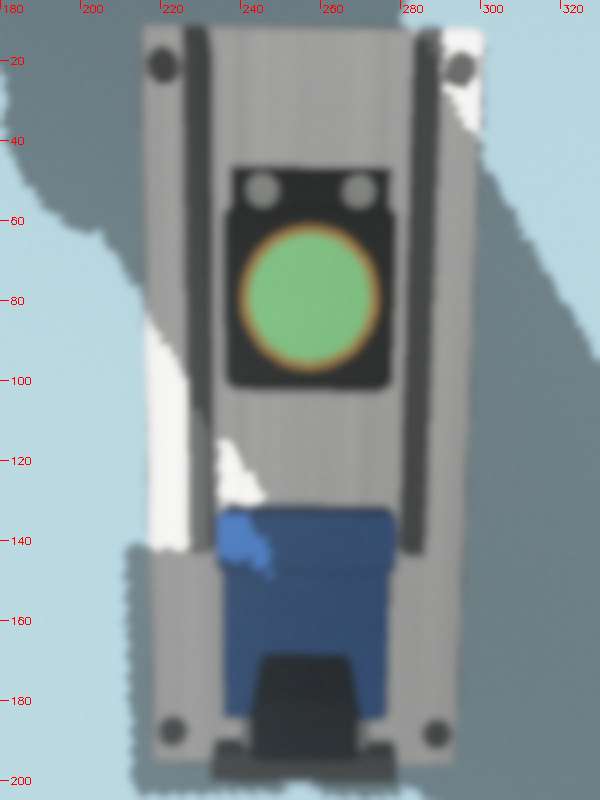

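```bash
cat > j.py <<'E'
from h import *
st=json.load(open('pics/w2.json')); C=cam('wrist',st); z=.012
P=[[-.043,.095,z],[.043,.095,z],[-.043,-.095,z],[.043,-.095,z]]
p,e=fit([(C,P,np.array([[215.75,12],[300.5,11.75],[218.25,195.5],[293,196.25]]))],[.507,-.186,.348]); print('jig',p,e.round(1).tolist())
c,s=np.cos(p[2]),np.sin(p[2])
loc=lambda uv,z:((back(C,uv,z)-[p[0],p[1],0])@np.array([[c,-s,0],[s,c,0],[0,0,1]])).round(4)
print('cam local',((C[2][:3,3]-[p[0],p[1],0])@np.array([[c,-s,0],[s,c,0],[0,0,1]])).round(4))
print('cube near edge top/bot',loc([[257.5,102.25]],.048),loc([[257.5,102.25]],.012), 'sides',loc([[236.25,80],[278.75,80]],.048))
print('jaw bottom',loc([[257,132]],.012),'top',loc([[257,134.2]],.048),loc([[257,132]],.048),'sides',loc([[234.25,140],[279,140]],.048))
print('knob top', loc([[(265/4+180),5+655/4],[(352/4+180),5+655/4]],.0985))
E
python3 j.py
python3 -c "
from h import *
zoom('w2',225,90,60,80,8,'z2b')"
```

```text
jig [ 0.50746467 -0.18385256  0.33712278] [[-1.4, -1.5], [1.1, -0.1], [-0.5, 1.0], [0.9, 1.1]]
cam local [-0.     -0.      0.3567]
cube near edge top/bot [[0.0005 0.0073 0.048 ]] [[0.0006 0.0082 0.012 ]] sides [[-0.0194  0.027   0.048 ]
 [ 0.02    0.0274  0.048 ]]
jaw bottom [[ 0.0004 -0.0227  0.012 ]] top [[ 0.0004 -0.0224  0.048 ]] [[ 0.0004 -0.0203  0.048 ]] sides [[-0.0215 -0.0282  0.048 ]
 [ 0.0218 -0.0277  0.048 ]]
knob top [[-0.0082 -0.0471  0.0985]
 [ 0.0098 -0.0468  0.0985]]
```

View pics/z2b.png

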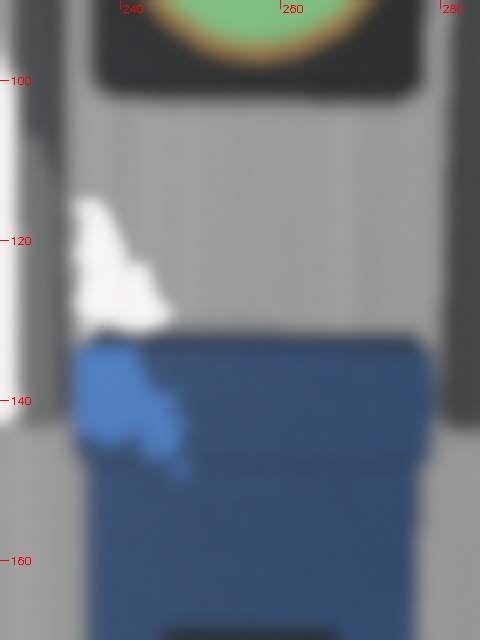

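```bash
cat >> j.py <<'E'
for a,b,y in((184,441,30),(211,413,30),(189,425,550),(211,401,550)):
    L=loc([[180+a/4,5+y/4],[180+b/4,5+y/4]],.026); print(L[:,:2].tolist(),'mid',L[:,0].mean())
print(w(p,[[0,-.072,0]]))
t=w(p,[[0,-.072,0]])[0]; go(t[0],t[1],.07,p[2])
E
python3 j.py|tail -6
```

```text
[[-0.0302, 0.0896], [0.0306, 0.0903]] mid 0.0001999999999999988
[[-0.0239, 0.0896], [0.0239, 0.0902]] mid 0.0
[[-0.0303, -0.0329], [0.0309, -0.0321]] mid 0.0002999999999999999
[[-0.0246, -0.0328], [0.0247, -0.0322]] mid 4.99999999999997e-05
[[ 0.53128034 -0.2517997   0.        ]]
cur [ 0.5293 -0.2461  0.2   ] yaw 0.3492 shift cm [-0.02 13.   -0.61] roll 0.0121 rows 3.0 1.0
```

Request:
{"api": "send_rows", "payload": {
  "steps": [
    [1,0,4,-0.6,0.012],
    [1,0,8,-0.6,0.012],
    [1,0,11,-0.6,0.012],
    [1,0,13,-0.6,0.012],
    [1,0,13,-0.6,0.012],
    [1,0,13,-0.6,0.012],
    [1,0,13,-0.6,0.012]
  ]
}}

```text
clock: 4.0
position: [0.5317, -0.2534, 0.0709]
ee_rot: [-1.556, -0.265, 0.262]
force: [0.3, 0.7, 1.0]
width: 1.001
```

```bash
python3 -c "
from h import *
snap('w3'); zoom('w3',195,30,130,185,4,'z3')"
```

```text
4.0 [ 0.5317 -0.2534  0.0709] [0.26 0.72 1.03] [ 0.05  0.57  0.44  1.86 -0.34  0.78  1.01]
```

View pics/w3.png

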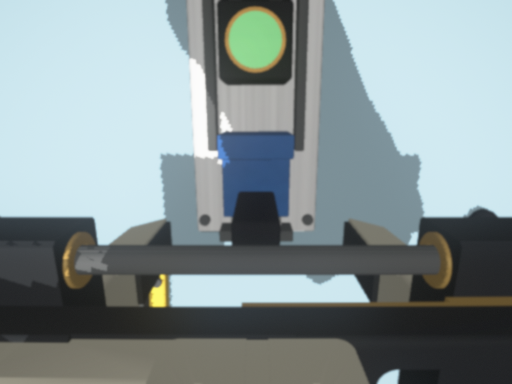

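View pics/z3.png

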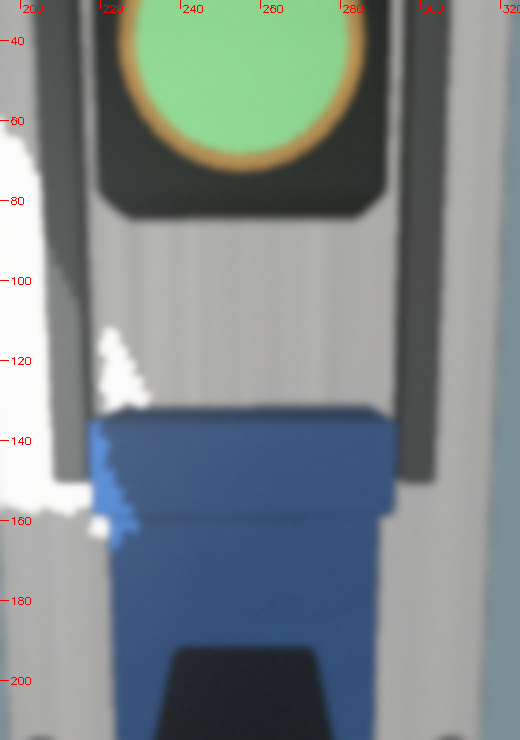

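```bash
python3 -c "
from h import *
zoom('w3',214,68,85,30,9,'z3a'); zoom('w3',212,122,85,45,9,'z3b')
i=cv2.imread('pics/w3.png')
for c in(240,256,270): print(c,'cube',i[72:92,c].sum(1).tolist(),'jaw',[tuple(x) for x in i[126:142,c].tolist()])
"
```

```text
240 cube [160, 164, 164, 165, 164, 162, 156, 151, 152, 150, 154, 181, 275, 402, 492, 522, 526, 525, 527, 526] jaw [(174, 175, 176), (173, 175, 176), (174, 175, 176), (172, 174, 174), (163, 163, 162), (139, 133, 130), (112, 97, 89), (99, 78, 65), (102, 77, 62), (113, 83, 63), (125, 89, 66), (128, 91, 67), (129, 91, 66), (130, 92, 67), (131, 92, 68), (130, 91, 66)]
256 cube [295, 210, 160, 155, 152, 146, 149, 140, 137, 135, 145, 185, 293, 416, 492, 519, 522, 522, 522, 522] jaw [(173, 174, 174), (173, 174, 174), (172, 174, 174), (171, 173, 173), (162, 161, 161), (137, 131, 128), (108, 93, 84), (97, 73, 60), (100, 73, 56), (112, 79, 59), (124, 86, 62), (128, 88, 62), (129, 89, 62), (129, 88, 62), (129, 89, 63), (129, 90, 63)]
270 cube [145, 147, 146, 147, 146, 141, 136, 130, 127, 127, 137, 178, 286, 409, 489, 517, 518, 520, 520, 520] jaw [(172, 174, 174), (172, 174, 174), (171, 173, 173), (167, 168, 167), (154, 151, 149), (127, 118, 111), (103, 86, 74), (93, 69, 54), (98, 71, 53), (111, 78, 56), (122, 84, 59), (126, 86, 59), (127, 87, 60), (127, 87, 60), (127, 86, 59), (127, 87, 60)]
```

View pics/z3a.png

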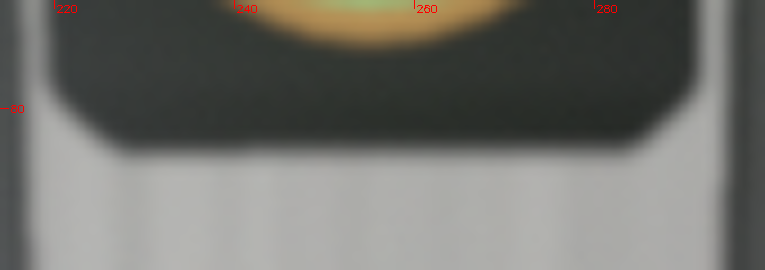

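View pics/z3b.png

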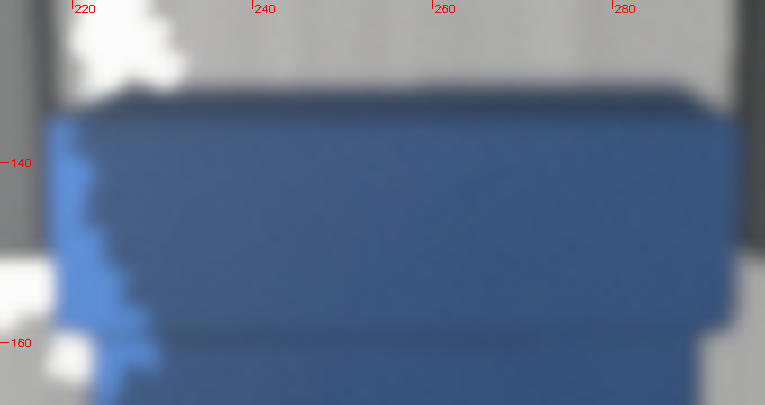

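```bash
cat > g.py <<'E'
from h import *
st=json.load(open('pics/w3.json')); K,d,T=cam('wrist',st)
uv=np.array([[219.05,77.5],[290.9,77.5],[227.05,84.35],[283.7,84.35],[216.8,134.9],[293.7,134.9],[223.2,131.2],[287.6,131.2]])
def pts(yc,yj,b): return np.array([[-.02,yc,.048],[.02,yc,.048],[-b*.02,yc,.012],[b*.02,yc,.012],[-.022,yj,.048],[.022,yj,.048],[-b*.022,yj,.012],[b*.022,yj,.012]])
def f(q,wt=True):
    x,y,yaw,dz,yc,yj,tx,ty,b=q
    T2=T.copy();T2[2,3]+=dz;T2[:3,:3]=T[:3,:3]@R.from_rotvec([tx,ty,0]).as_matrix()
    r=(proj((K,d,T2),w([x,y,yaw],pts(yc,yj,1)))-uv)/.4
    return np.concatenate([r.ravel(),[(x-.5075)/.003,(y+.1838)/1e-5,dz/.002,tx/.006,ty/.006]])
r=least_squares(f,[.5075,-.1838,.34,0,.008,-.022,0,0,1]); q=r.x
print(q.round(4),'gap',q[4]-q[5]); print((r.fun[:16]*.4).reshape(-1,2).round(2).tolist())
J=np.linalg.pinv(r.jac.T@r.jac); print('sd',np.sqrt(J[4,4]+J[5,5]-2*J[4,5]))
C=(K,d,T);p=[.50746,-.18385,q[2]]
for z,a in((.012,[[256,84.35],[256,131.2]]),(.048,[[256,77.5],[256,135]])):
    B=back(C,a,z); print(z,np.linalg.norm(B[0]-B[1]))
E
python3 g.py
```

```text
[ 5.071e-01 -1.838e-01  3.354e-01  5.700e-03  1.160e-02 -1.960e-02
  1.190e-02 -6.000e-04  1.000e+00] gap 0.03117118739394568
[[0.01, 0.46], [0.18, 0.41], [-1.75, -0.47], [1.66, -0.51], [0.32, -0.12], [-0.46, -0.18], [0.27, 0.19], [-0.24, 0.14]]
sd 0.00020602210754549832
0.012 0.02995281668368773
0.048 0.030562024020323694
```

```bash
python3 -c "
from h import *
go(.4899,.1216,.17,-.3575);go(.4899,.1216,.052,-.3575)"
```

```text
cur [ 0.5315 -0.2534  0.0708] yaw 0.3351 shift cm [ 8.42 -9.94 36.78] roll 0.6926 rows 7.0 4.0
cur [ 0.5315 -0.2534  0.0708] yaw 0.3351 shift cm [ 8.4   1.86 36.79] roll 0.6926 rows 7.0 4.0
```

Request:
{"api": "send_rows", "payload": {
  "steps": [
    [1,0,-6,0,0],
    [0.6,0,-9.9,5,0.1],
    [0.5,8.4,-9.9,36.8,0.693],
    [0.5,8.4,-9.9,36.8,0.693],
    [0.5,8.4,-9.9,36.8,0.693],
    [0.5,8.4,-9.9,36.8,0.693],
    [0.5,8.4,-9.9,36.8,0.693],
    [0.5,8.4,-9.9,36.8,0.693],
    [0.5,8.4,-9.9,36.8,0.693],
    [0.5,8.4,-9.9,36.8,0.693]
  ]
}}

```text
clock: 5.3
position: [0.4895, 0.1209, 0.1692]
ee_rot: [-1.552, 0.281, -0.282]
force: [0.1, -1.4, 0.1]
width: 0.499
```

```bash
python3 -c "
from h import *
snap('w4');go(.4899,.1216,.052,-.3575)"
```

```text
5.3 [0.4895 0.1209 0.1692] [ 0.1  -1.4   0.08] [-0.85  0.34  0.65  1.98 -0.26  0.91 -0.43]
cur [0.4895 0.1205 0.1691] yaw -0.36 shift cm [-1.000e-02  1.171e+01  1.200e-01] roll -0.0025 rows 2.0 1.0
```

View pics/w4.png

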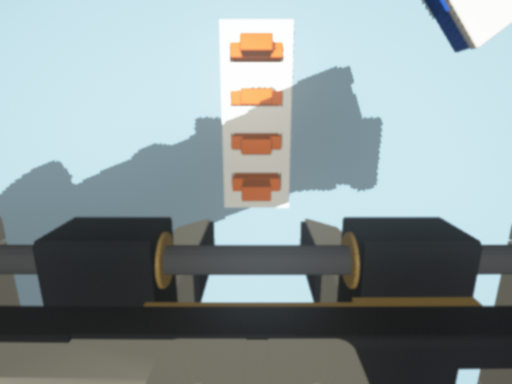

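Aligned: the nearest plate is centred at column 257, between the fingers. Descending and gripping.

Request:
{"api": "send_rows", "payload": {
  "steps": [
    [0.5,0,4,0.1,0],
    [0.5,0,8,0.1,0],
    [0.5,0,10.5,0.1,0],
    [0.5,0,11.7,0.1,0],
    [0.5,0,11.7,0.1,0],
    [0.2,0,11.7,0.1,0],
    [0,0,11.7,0.1,0],
    [0,0,11.7,0.1,0],
    [0,0,11.7,0.1,0],
    [0,0,11.7,0.1,0]
  ],
  "squeeze": 40
}}

```text
clock: 6.6
position: [0.49, 0.1231, 0.0523]
ee_rot: [-1.552, 0.28, -0.281]
force: [-1.9, 0.4, 6.2]
width: 0.257
```

Request:
{"api": "send_rows", "payload": {
  "steps": [
    [0,0,-3,0,0],
    [0,0,-6,0,0],
    [0,0,-11,0,0],
    [0,0,-12,0,0],
    [0,0,-12,0,0]
  ]
}}

```text
clock: 7.22
position: [0.4896, 0.1232, 0.1719]
ee_rot: [-1.551, 0.28, -0.281]
force: [0.1, 0.2, -1.5]
width: 0.261
```

```bash
cat > t.py <<'E'
from h import *
st=json.load(open('pics/w3.json')); C=cam('wrist',st)
for z,a in((.012,[[255.2,84.35],[255.2,131.2]]),(.048,[[255.,77.5],[255.2,135]])):
    print(z,back(C,a,z).round(4).tolist())
# rails inner edges mid line rows, z3 zoom -> yaw
for z,m in((.026,[[(85/4+397/4)/2+195-.5,110/4*0+57],[(92/4+397/4)/2+195-.5,150]]),):
    B=back(C,m,z); dd=B[0]-B[1]; print('yaw',np.arctan2(-dd[0],dd[1]))
s=arm.observe(); print(s['force'],s['width'],s['position'])
E
python3 t.py
```

```text
0.012 [[0.5044, -0.1755, 0.012], [0.5142, -0.2038, 0.012]]
0.048 [[0.5041, -0.1747, 0.048], [0.5142, -0.2035, 0.048]]
yaw 0.34332680036774055
[ 0.12137137  0.24686837 -1.46708809] 0.2607082151004334 [0.48963293 0.12316458 0.17190318]
```

```bash
python3 -c "
from h import *
go(.5092,-.1894,.17,.338)"
```

```text
cur [0.4896 0.1232 0.1719] yaw -0.3575 shift cm [ 12.77   0.16 -28.6 ] roll -0.6955 rows 6.0 4.0
```

Request:
{"api": "send_rows", "payload": {
  "steps": [
    [0,12.8,0.2,-28.6,-0.695],
    [0,12.8,0.2,-28.6,-0.695],
    [0,12.8,0.2,-28.6,-0.695],
    [0,12.8,0.2,-28.6,-0.695],
    [0,12.8,0.2,-28.6,-0.695],
    [0,12.8,0.2,-28.6,-0.695],
    [0,12.8,0.2,-28.6,-0.695],
    [0,12.8,0.2,-28.6,-0.695],
    [0,12.8,0.2,-28.6,-0.695],
    [0,12.8,0.2,-28.6,-0.695]
  ]
}}

```text
clock: 8.48
position: [0.5095, -0.1886, 0.1697]
ee_rot: [-1.554, -0.266, 0.266]
force: [0.2, 0.7, 0.1]
width: 0.261
```

```bash
python3 -c "
from h import *
snap('w5');go(.5092,-.1894,.08,.338);go(.5092,-.1894,.0583,.338)
cv2.imwrite('pics/sc5.png',cv2.resize(imaging.get_image('scene')[180:290,160:290],None,fx=5,fy=5,interpolation=cv2.INTER_CUBIC))"
```

```text
8.475 [ 0.5095 -0.1886  0.1697] [0.2  0.7  0.14] [-0.16  0.39  0.56  1.88 -0.25  0.94  0.85]
cur [ 0.5095 -0.1889  0.1698] yaw 0.3385 shift cm [-0.05  8.98 -0.04] roll 0.0005 rows 2.0 1.0
cur [ 0.5095 -0.1889  0.1698] yaw 0.3385 shift cm [-0.05 11.15 -0.04] roll 0.0005 rows 2.0 1.0
```

View pics/sc5.png

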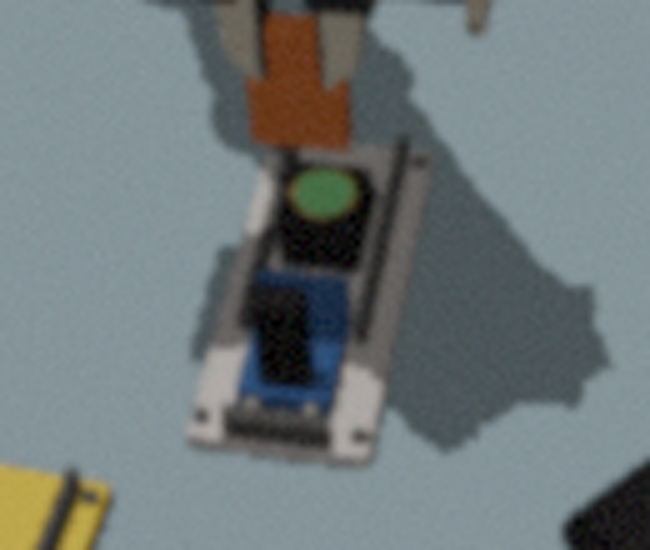

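View pics/w5.png

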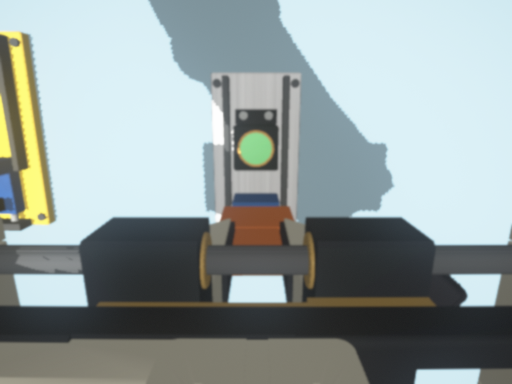

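The held plate, at column 258, lines up with the jig centre at 256. Descending into the gap to hover.

Request:
{"api": "send_rows", "payload": {
  "steps": [
    [0,0,4,0,0],
    [0,0,7,0,0],
    [0,0,9,0,0],
    [0,0,10.3,0,0],
    [0,0,11.1,0,0],
    [0,0,11.1,0,0],
    [0,0,11.1,0,0]
  ]
}}

```text
clock: 9.45
position: [0.5097, -0.1901, 0.0594]
ee_rot: [-1.555, -0.265, 0.264]
force: [0.0, 1.0, -0.3]
width: 0.258
```

```bash
python3 -c "
from h import *
s=arm.observe();print(s['position'],s['force']);imgs=[imaging.get_image('scene')[180:290,160:290],imaging.get_image('side')[130:230,240:340]]
cv2.imwrite('pics/sc6.png',np.hstack([cv2.resize(i,(390,330),interpolation=cv2.INTER_CUBIC) for i in imgs]))"
```

```text
[ 0.50973173 -0.19011219  0.05936341] [ 0.04845166  0.95905018 -0.29958093]
```

View pics/sc6.png

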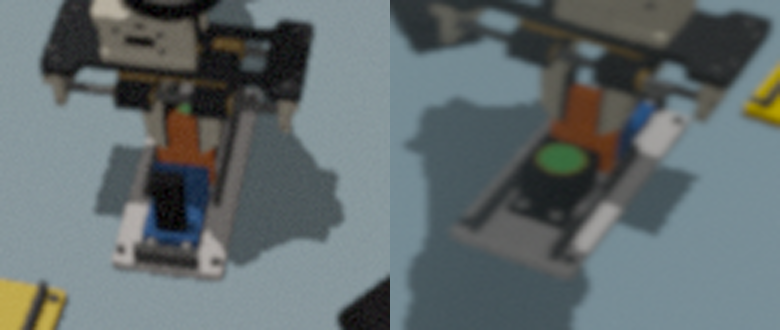

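Request:
{"api": "send_rows", "payload": {
  "steps": [
    [0,0,0,0.4,0],
    [0,0,0,0.65,0],
    [0,0,0,0.75,0],
    [0,0,0,0.8,0],
    [0,0,0,0.8,0],
    [0,0,0,0.8,0]
  ]
}}

```text
clock: 10.3
position: [0.5066, -0.1825, 0.0587]
ee_rot: [-1.555, -0.264, 0.264]
force: [-0.4, -1.3, 0.0]
width: 0.258
```

```bash
cat >> h.py <<'E'
YAW=.338; XJ=np.array([np.cos(YAW),np.sin(YAW)]); YJ=np.array([-XJ[1],XJ[0]]); O=np.array([.5092,-.1894])
def st():
    s=arm.observe(); q=s['position'][:2]-O; f=s['force']
    print('t',round(s['clock'],2),'jig x,y mm',(1e3*np.array([q@XJ,q@YJ])).round(2),'z',(s['position'][2]*1e3).round(2),'F x,y,z',np.array([f[:2]@XJ,f[:2]@YJ,f[2]]).round(2),'w',s['width'].round(3))
E
python3 -c "
from h import *
st()"
```

```text
Traceback (most recent call last):
  File "h.py", line 48, in st
    print('t',round(s['clock'],2),'jig x,y mm',(1e3*np.array([q@XJ,q@YJ])).round(2),'z',(s['position'][2]*1e3).round(2),'F x,y,z',np.array([f[:2]@XJ,f[:2]@YJ,f[2]]).round(2),'w',s['width'].round(3))
                                                                                                                                                                                  ^^^^^^^^^^^^^^^^
AttributeError: 'float' object has no attribute 'round'
```

```bash
sed -i "s/s\['width'\].round(3)/round(s['width'],3)/" h.py; python3 -c "
from h import *
st()"
```

```text
t 10.3 jig x,y mm [-0.14  7.38] z 58.72 F x,y,z [-0.82 -1.04  0.03] w 0.258
```

Request:
{"api": "send_rows", "payload": {
  "steps": [
    [0,0,0,0.1,0],
    [0,0,0,0.1,0]
  ]
}}

```text
clock: 10.55
position: [0.5062, -0.1814, 0.0587]
ee_rot: [-1.554, -0.264, 0.264]
force: [0.6, 0.0, -0.1]
width: 0.253
```

```bash
python3 -c "
from h import *
st()"
```

```text
t 10.55 jig x,y mm [-0.15  8.59] z 58.68 F x,y,z [ 0.61 -0.2  -0.1 ] w 0.253
```

Request:
{"api": "send_rows", "payload": {
  "steps": [
    [0,0,0,0.1,0],
    [0,0,0,0.1,0]
  ]
}}

```text
clock: 10.8
position: [0.5059, -0.1804, 0.0587]
ee_rot: [-1.555, -0.264, 0.264]
force: [-0.7, 0.4, -1.2]
width: 0.257
```

```bash
python3 -c "
from h import *
st()"
```

```text
t 10.8 jig x,y mm [-0.12  9.57] z 58.72 F x,y,z [-0.53  0.64 -1.22] w 0.257
```

Request:
{"api": "send_rows", "payload": {
  "steps": [
    [0,0,0,0.05,0],
    [0,0,0,0.05,0]
  ]
}}

```text
clock: 11.05
position: [0.5059, -0.1803, 0.0588]
ee_rot: [-1.555, -0.265, 0.264]
force: [1.2, -0.8, -1.5]
width: 0.258
```

```bash
python3 -c "
from h import *
st()"
```

```text
t 11.05 jig x,y mm [-0.05  9.7 ] z 58.78 F x,y,z [ 0.9  -1.15 -1.5 ] w 0.258
```

Request:
{"api": "send_rows", "payload": {
  "steps": [
    [0,0,0,0.05,0],
    [0,0,0,0.05,0]
  ]
}}

```text
clock: 11.3
position: [0.5059, -0.1801, 0.0588]
ee_rot: [-1.556, -0.265, 0.264]
force: [0.4, -3.7, -2.7]
width: 0.256
```

```bash
python3 -c "
from h import *
st()"
```

```text
t 11.3 jig x,y mm [-0.07  9.84] z 58.81 F x,y,z [-0.88 -3.58 -2.7 ] w 0.256
```

Request:
{"api": "send_rows", "payload": {
  "steps": [
    [0,0,0,0.05,0],
    [0,0,0,0.05,0]
  ]
}}

```text
clock: 11.55
position: [0.5059, -0.1801, 0.0589]
ee_rot: [-1.556, -0.265, 0.263]
force: [1.7, -6.4, -3.3]
width: 0.256
```

```bash
python3 -c "
from h import *
st()"
```

```text
t 11.55 jig x,y mm [-0.07  9.89] z 58.87 F x,y,z [-0.56 -6.62 -3.25] w 0.256
```

Contact with the cube is at about y = 9.65 mm. Now probing back toward the open jaw.

Request:
{"api": "send_rows", "payload": {
  "steps": [
    [0,0,0,-0.5,0],
    [0,0,0,-1.0,0],
    [0,0,0,-1.4,0],
    [0,0,0,-1.7,0],
    [0,0,0,-1.75,0],
    [0,0,0,-1.75,0],
    [0,0,0,-1.75,0]
  ]
}}

```text
clock: 12.42
position: [0.5112, -0.1954, 0.0587]
ee_rot: [-1.554, -0.264, 0.265]
force: [0.2, 0.1, -1.6]
width: 0.259
```

```bash
python3 -c "
from h import *
st()"
```

```text
t 12.43 jig x,y mm [-0.11 -6.31] z 58.69 F x,y,z [ 0.24  0.04 -1.6 ] w 0.259
```

Request:
{"api": "send_rows", "payload": {
  "steps": [
    [0,0,0,-0.1,0],
    [0,0,0,-0.1,0]
  ]
}}

```text
clock: 12.68
position: [0.5116, -0.1966, 0.0587]
ee_rot: [-1.555, -0.264, 0.264]
force: [-0.4, -1.3, -0.7]
width: 0.255
```

```bash
python3 -c "
from h import *
st()"
```

```text
t 12.68 jig x,y mm [-0.13 -7.55] z 58.73 F x,y,z [-0.82 -1.09 -0.69] w 0.255
```

Request:
{"api": "send_rows", "payload": {
  "steps": [
    [0,0,0,-0.05,0],
    [0,0,0,-0.05,0]
  ]
}}

```text
clock: 12.92
position: [0.5117, -0.1968, 0.0587]
ee_rot: [-1.554, -0.264, 0.265]
force: [-0.4, 0.2, 0.0]
width: 0.259
```

```bash
python3 -c "
from h import *
st()"
```

```text
t 12.93 jig x,y mm [-0.13 -7.82] z 58.7 F x,y,z [-0.31  0.37  0.  ] w 0.259
```

Request:
{"api": "send_rows", "payload": {
  "steps": [
    [0,0,0,-0.05,0],
    [0,0,0,-0.05,0]
  ]
}}

```text
clock: 13.18
position: [0.5117, -0.1969, 0.0586]
ee_rot: [-1.554, -0.264, 0.265]
force: [-0.8, 3.2, 1.7]
width: 0.257
```

```bash
python3 -c "
from h import *
st()"
```

```text
t 13.18 jig x,y mm [-0.17 -7.87] z 58.62 F x,y,z [0.29 3.29 1.71] w 0.257
```

Travel between contacts is about 17.5 mm, so the gap is about 29.5 mm. One plate needs 17.5 mm of jaw travel, below the 19 mm stop, so one plate is enough. Placing it close to the cube.

Request:
{"api": "send_rows", "payload": {
  "steps": [
    [0,0,0,0.5,0],
    [0,0,0,1.0,0],
    [0,0,0,1.4,0],
    [0,0,0,1.65,0],
    [0,0,0,1.72,0],
    [0,0,0.1,1.72,0],
    [0,0,0.15,1.72,0],
    [0,0,0.15,1.72,0]
  ]
}}

```text
clock: 14.18
position: [0.5062, -0.1814, 0.0571]
ee_rot: [-1.555, -0.264, 0.264]
force: [-0.3, -1.1, -0.0]
width: 0.256
```

```bash
python3 -c "
from h import *
st()"
```

```text
t 14.18 jig x,y mm [-0.18  8.6 ] z 57.15 F x,y,z [-0.67 -0.95 -0.05] w 0.256
```

Request:
{"api": "send_rows", "payload": {
  "steps": [
    [0,0,0.06,0,0],
    [0,0,0.06,0,0]
  ]
}}

```text
clock: 14.42
position: [0.5062, -0.1813, 0.0566]
ee_rot: [-1.555, -0.264, 0.264]
force: [0.0, -0.1, -0.8]
width: 0.255
```

```bash
python3 -c "
from h import *
st()"
```

```text
t 14.43 jig x,y mm [-0.14  8.68] z 56.58 F x,y,z [-0.   -0.08 -0.77] w 0.255
```

Request:
{"api": "send_rows", "payload": {
  "steps": [
    [0,0,0.06,0,0],
    [0,0,0.06,0,0]
  ]
}}

```text
clock: 14.68
position: [0.5063, -0.1813, 0.0564]
ee_rot: [-1.555, -0.265, 0.264]
force: [-1.6, 0.3, 4.7]
width: 0.256
```

```bash
python3 -c "
from h import *
st()"
```

```text
t 14.68 jig x,y mm [-0.1   8.58] z 56.36 F x,y,z [-1.38  0.84  4.65] w 0.256
```

The foot is on the bed, with 4.7 N up. Releasing and retreating up.

Request:
{"api": "send_rows", "payload": {
  "steps": [
    [0.35,0,0,0,0],
    [0.5,0,0,0,0],
    [0.5,0,0,0,0],
    [0.5,0,-0.5,0,0],
    [0.5,0,-3,0,0],
    [0.5,0,-7,0,0],
    [0.5,0,-11,0,0],
    [0.5,0,-11,-6,0],
    [0.5,0,-11,-10,0],
    [0.5,0,-11,-10,0],
    [0.5,0,-11,-10,0]
  ]
}}

```text
clock: 16.05
position: [0.5389, -0.275, 0.1658]
ee_rot: [-1.554, -0.264, 0.265]
force: [-0.5, 0.5, -0.7]
width: 0.503
```

```bash
python3 -c "
from h import *
st();snap('w7')"
```

```text
t 16.05 jig x,y mm [ -0.32 -90.62] z 165.82 F x,y,z [-0.3   0.66 -0.69] w 0.503
16.05 [ 0.5389 -0.275   0.1658] [-0.5   0.53 -0.69] [ 0.    0.5   0.56  1.73 -0.3   1.    1.01]
```

View pics/w7.png

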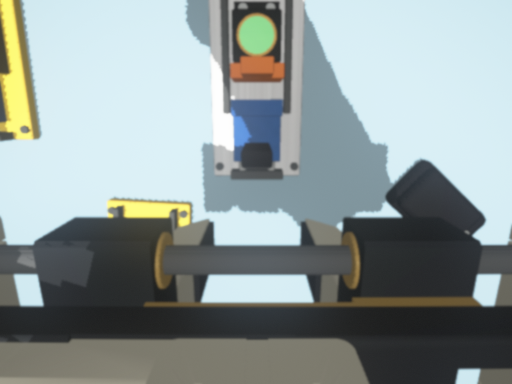

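The plate stands upright against the cube at (258,68). Jaw and grip at (257,155) are untouched. Turning 90° to take the grip across its thickness.

```bash
python3 -c "
from h import *
K=cam('wrist',json.load(open('pics/w7.json')))
B=back(K,[[256.8,143],[256.8,168]],.0985); print([((b[:2]-O)@YJ).round(4) for b in B],[((b[:2]-O)@XJ).round(4) for b in B])
t=O-.0593*YJ; go(t[0],t[1],.15,YAW-np.pi/2)
zoom('w7',220,90,75,95,7,'z7')"
```

```text
[np.float64(-0.0472), np.float64(-0.065)] [np.float64(0.0004), np.float64(0.0003)]
cur [ 0.539  -0.2744  0.1658] yaw 0.3377 shift cm [0.   1.59 3.08] roll 1.5705 rows 1.0 9.0
```

View pics/z7.png

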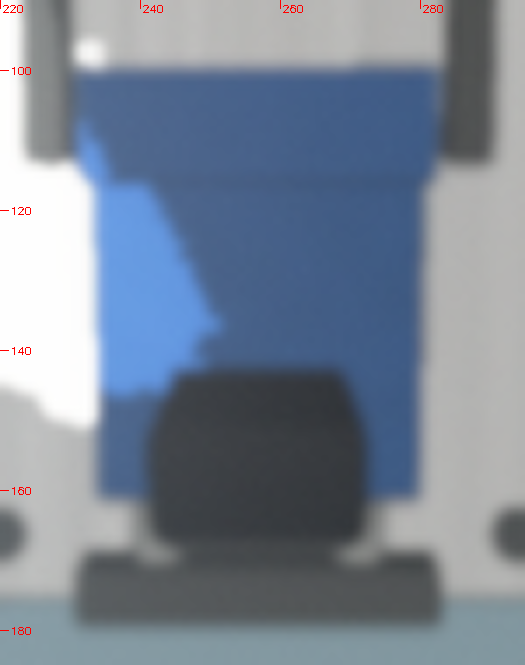

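Request:
{"api": "send_rows", "payload": {
  "steps": [
    [0.5,0,0,3.1,0.17],
    [0.5,0,0,3.1,0.34],
    [0.5,0,0,3.1,0.51],
    [0.5,0,0,3.1,0.68],
    [0.5,0,0,3.1,0.85],
    [0.5,0,0,3.1,1.02],
    [0.5,0,0,3.1,1.19],
    [0.5,0,0,3.1,1.36],
    [0.5,0,1,3.1,1.53],
    [0.5,0,1.6,3.1,1.57],
    [0.5,0,1.6,3.1,1.57],
    [0.5,0,1.6,3.1,1.57]
  ]
}}

```text
clock: 17.6
position: [0.5291, -0.2462, 0.1503]
ee_rot: [-1.351, 0.955, -0.955]
force: [0.8, 0.4, -0.1]
width: 0.503
```

```bash
python3 -c "
from h import *
st();snap('w8'); t=O-.0593*YJ; go(t[0],t[1],.061,YAW-np.pi/2)"
```

```text
t 17.6 jig x,y mm [-6.000e-02 -6.017e+01] z 150.3 F x,y,z [ 0.93  0.12 -0.13] w 0.503
17.6 [ 0.5291 -0.2462  0.1503] [ 0.84  0.42 -0.13] [-0.29  0.6   0.98  1.82 -0.58  1.03 -0.32]
cur [ 0.5291 -0.2464  0.1504] yaw -1.2313 shift cm [-0.1   8.94  0.01] roll 0.0015 rows 2.0 1.0
```

View pics/w8.png

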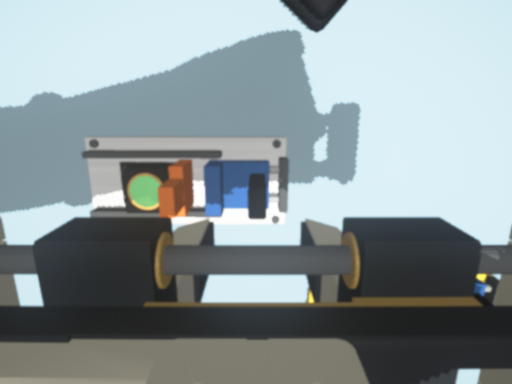

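The knob is at column 258, centred between the fingers (214–302). Descending and gripping it.

Request:
{"api": "send_rows", "payload": {
  "steps": [
    [0.5,-0.1,4,0,0],
    [0.5,-0.1,7,0,0],
    [0.5,-0.1,8.5,0,0],
    [0.5,-0.1,8.9,0,0],
    [0.5,-0.1,8.9,0,0],
    [0.3,-0.1,8.9,0,0],
    [0.1,-0.1,8.9,0,0],
    [0,-0.1,8.9,0,0],
    [0,-0.1,8.9,0,0],
    [0,-0.1,8.9,0,0]
  ],
  "squeeze": 40
}}

```text
clock: 18.9
position: [0.529, -0.2459, 0.0612]
ee_rot: [-1.351, 0.956, -0.958]
force: [0.6, -2.1, 0.2]
width: 0.15
```

```bash
python3 -c "
from h import *
st()"
```

```text
t 18.9 jig x,y mm [ -0.07 -59.9 ] z 61.24 F x,y,z [-0.1  -2.17  0.18] w 0.15
```

Request:
{"api": "send_rows", "payload": {
  "steps": [
    [0,-0.3,0,0,0],
    [0,-0.6,0,0,0],
    [0,-0.9,0,0,0],
    [0,-1.2,0,0,0],
    [0,-1.5,0,0,0],
    [0,-1.6,0,0,0],
    [0,-1.6,0,0,0],
    [0,-1.6,0,0,0]
  ]
}}

```text
clock: 19.9
position: [0.5236, -0.2305, 0.0612]
ee_rot: [-1.35, 0.957, -0.957]
force: [1.9, -3.8, 5.5]
width: 0.147
```

```bash
python3 -c "
from h import *
st()"
```

```text
t 19.9 jig x,y mm [ -0.07 -43.49] z 61.2 F x,y,z [ 0.53 -4.18  5.48] w 0.147
```

Request:
{"api": "send_rows", "payload": {
  "steps": [
    [0,-0.1,0,0,0],
    [0,-0.1,0,0,0]
  ]
}}

```text
clock: 20.15
position: [0.5233, -0.2298, 0.0612]
ee_rot: [-1.35, 0.956, -0.958]
force: [2.6, -4.5, 3.5]
width: 0.145
```

```bash
python3 -c "
from h import *
st()"
```

```text
t 20.15 jig x,y mm [ -0.06 -42.82] z 61.21 F x,y,z [ 0.93 -5.14  3.54] w 0.145
```

Request:
{"api": "send_rows", "payload": {
  "steps": [
    [0,-0.1,0,0,0],
    [0,-0.1,0,0,0]
  ]
}}

```text
clock: 20.4
position: [0.5233, -0.2298, 0.0613]
ee_rot: [-1.351, 0.955, -0.96]
force: [4.2, -8.2, 0.1]
width: 0.148
```

```bash
python3 -c "
from h import *
st()"
```

```text
t 20.4 jig x,y mm [ -0.05 -42.77] z 61.26 F x,y,z [ 1.25 -9.17  0.06] w 0.148
```

Contact came at 17.1 mm of travel, short of the 19 mm stop, so the stack is being pressed. Increasing the push.

Request:
{"api": "send_rows", "payload": {
  "steps": [
    [0,-0.1,0,0,0],
    [0,-0.2,0,0,0],
    [0,-0.25,0,0,0],
    [0,-0.25,0,0,0],
    [0,-0.25,0,0,0]
  ]
}}

```text
clock: 21.02
position: [0.5233, -0.2297, 0.0613]
ee_rot: [-1.353, 0.953, -0.964]
force: [8.8, -16.4, -8.7]
width: 0.148
```

```bash
python3 -c "
from h import *
st()"
```

```text
t 21.02 jig x,y mm [ -0.09 -42.74] z 61.34 F x,y,z [  2.83 -18.35  -8.71] w 0.148
```

Request:
{"api": "send_rows", "payload": {
  "steps": [
    [0,-0.08,0.05,0,0],
    [0,-0.15,0.05,0,0],
    [0,-0.15,0.05,0,0],
    [0,-0.15,0.05,0,0],
    [0,-0.15,0.05,0,0]
  ]
}}

```text
clock: 21.65
position: [0.5233, -0.2298, 0.0614]
ee_rot: [-1.354, 0.952, -0.966]
force: [9.9, -19.5, -8.0]
width: 0.151
```

```bash
python3 -c "
from h import *
st();snap('w9')
cv2.imwrite('pics/sc9.png',np.hstack([cv2.resize(i,(390,330),interpolation=cv2.INTER_CUBIC) for i in (imaging.get_image('scene')[110:300,180:400],imaging.get_image('side')[110:290,110:340])]));st()"
```

```text
t 21.65 jig x,y mm [ -0.09 -42.76] z 61.35 F x,y,z [  2.86 -21.67  -8.02] w 0.151
21.65 [ 0.5233 -0.2298  0.0614] [  9.89 -19.49  -8.02] [-0.26  0.69  0.88  1.93 -0.7   0.85 -0.25]
t 21.8 jig x,y mm [-2.000e-02 -4.273e+01] z 61.37 F x,y,z [  3.19 -22.    -7.06] w 0.155
```

View pics/w9.png

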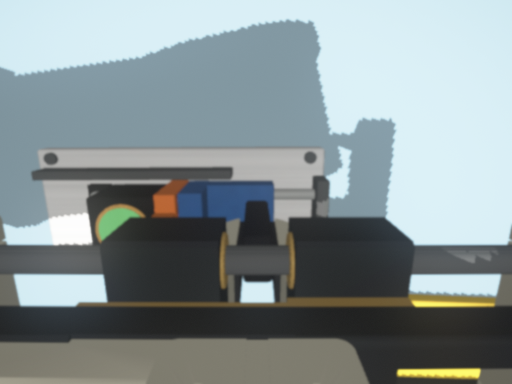

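View pics/sc9.png

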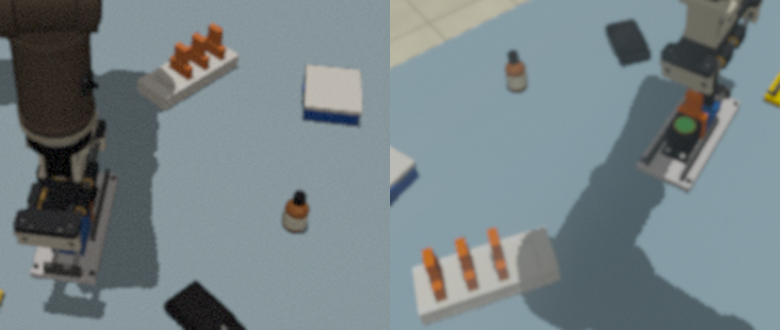

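The plate at (170,197) is sandwiched between the cube and the jaw at (190,200). Three plates are still in the rack and the bystanders are untouched. The hold is steady at about 22 N, so I'm handing in.

```bash
python3 -c "
from h import *
st(); print(arm.sign_off())"
```

```text
t 21.8 jig x,y mm [-2.000e-02 -4.273e+01] z 61.37 F x,y,z [  3.19 -22.    -7.06] w 0.155
the job is handed in; nothing more can be done
None
```

The stack is clamped and the job is handed in at 21.8 s. One plate stands upright between the cube and the jaw, and the fingers still hold the grip and press it.

- **Plate count:** I touched the held plate first to the cube and then to the open jaw. That gave about 17.5 mm of free travel, so a gap of about 29.5 mm. The camera estimates disagreed, at 30.0 to 31.2 mm, and 31 mm is where a second plate would be needed. I trusted the contact measurement and used one plate.
- **Pressing:** the jaw met the stack at about 17.1 mm of travel, before its 19 mm stop. It did not move further as I raised the push. At hand-in the wrist read about 22 N along the slide, roughly 17 N of it on the stack after the spring. There was also about 7 N of vertical load at the grip.
- **Final pictures:** the plate is upright between cube and jaw, the other three plates are in the rack, and the oil bottle, slide box and mouse look unmoved.

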